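# Turn the wooden cover over and set it on the finished cigars

### The arm

A 7-joint arm with a two-finger parallel gripper is mounted at the origin on the work surface. World frame = base frame: x ahead of the robot, y to its left, z up, the work surface at z = 0. Lengths are in m, angles in rad, forces in N, time in s.
With the tool pointing down it reaches from about 0.425 to 0.925 m from the base axis. Payload 6.8 kg.
Tool frame: the origin (TCP) lies midway between the tips of the shut fingers; the grasp point (between the pads) lies 19 mm behind it; z points along the fingers, y is the line along which they close (so a half turn about z gives the same grasp; the last joint's range is limited). The gripper opens to 85 mm and grips with 20 to 120 N. Pads are 22 mm wide; open, the fingers measure 114 mm over their backs; the gripper's body (76 mm by 85 mm) begins 54 mm behind the grasp point. The pads swing forward as they close: fully open they stand 13 mm farther back than shut.
Start: joints at [-1.41, 0.477, 0.022, 1.555, -0.011, 1.109, -0.083], TCP at [0.179, 0.651, 0.208] pointing down, gripper open.
Joint ranges: [-2.96, 2.96], [-0.34, 2.1], [-1.41, 1.46], [0.24, 2.44], [-1.37, 4.51], [0.17, 1.92], [-2.96, 2.96]. Speed limits (rad/s): [2.39, 2.39, 3.14, 3.14, 3.14, 3.14, 3.14].

### API

Orientations are given as a unit quaternion [w, x, y, z].
In Python, from station import * gives the robot as it stands. The module is installed in compiled form; this text tells all that it offers.
- The arm moves only by the shell command python3 -m jog 'ROWS' [OPENING] [FORCE]. ROWS is JSON, a list of rows, each an object of numbers: "x", "y", "z": the shift along the tool's x, y, z in m; "ax", "ay", "az": the turn, a rotation vector about the tool's x, y, z in rad. In form: [{"x": .., "y": .., "z": .., "ax": .., "ay": .., "az": ..}, ...]. A call has 1 to 12 rows; each row is the pose to reach, as a shift and turn from the pose commanded when the call began, along the tool's axes at that moment; what a row does not reach only later rows make up. A row lasts 1/10 s, in which the tool goes at most 50 mm and 8.59 degrees, less where a joint would pass 70% of its speed; a pose out of reach is approached as far as the arm can. A call with a gripper value outside its range is refused whole. OPENING is the opening, from 0 (shut) to 1 (fully open), set as the call begins (- or left out, the last holds). The fingers move at their own pace and stop on an object; FORCE is the grip in N (left out, the last holds). Time passes only in rows, so rows that repeat a pose let the fingers close. It gives the time, the measured TCP pose, the force, the opening and the grip force at its end, in the units of the state.
- get_obs(): the state, without advancing time (a new reading comes with each control period).
- read_camera(name): name is "side" or "top" or "wrist"; returns the picture (400x640x3 uint8, red, green, blue); there is no depth.
- camera_params(name): a dict with "K" (3x3 intrinsics, pixels), "origin" and "attitude" of the camera in the world. Camera axes: x right, y up, looking along -z (the intrinsics and any distortion apply to the point x, -y, -z); pixel columns grow to the right and rows downward; lengths in m; the calibration is good to about 2 mm. A picture is of the moment at which its call begins: read the wrist's pose just before it. camera_params takes no time and is no camera call; for the wrist camera it gives the pose at the moment of the call.
- hand_in(): hands the job in; it is judged then, once.
The state is a dict: "t": time; "q": joint angles; "joint_vel": joint speeds; "joint_torque": joint torques, N m; "eef_pos": TCP position; "tool_rot": TCP orientation; "contact_force": force on the tool from outside, world axes, zero at the start; "torque": the same for the moment, N m; "gripper_width": opening from 0.0 (shut) to 1.0 (fully open); "grasp_force": force on a finger pad.
Only numpy, scipy, OpenCV 4.12 (cv2) and the standard library are available. Lean on these libraries where they do the work, as an engineer would, in place of code of your own. Each camera call takes 0.05 s, during which the arm holds its last target. There are 200 camera calls.

### The job

Cover the finished cigars so they do not dry out: the wooden trough-shaped cover lies on the bench with its open side up; turn it over (it can simply be tipped twice) and set it open side down over the bundle of cigars, so that it stands flat on the little board with all the cigars inside. Do not press hard on the cigars, and leave everything else on the bench where it is.

Things in the scene. Friction and masses are not known exactly. Their poses are not given: they have to be found in the camera images.
- cover_mid (a point): Centre of the cover: rough wooden trough 160 (own x) x 60 (y) x 54 mm (z), 0.13-0.21 kg; walls, ends, floor 5 mm; cavity 49 mm deep. Own +z points out of its open side: up at the start, floor on the bench. Centre of mass on own z, 21 mm from its base. Friction 0.9-1.2: pushed high on a long side along a rising arc about the far lower edge it tips, falling past 55 deg; a level push slides it.
- tray: The little board under the cigars: a wooden slab 200 mm long (own x), 110 mm wide (own y), 8 mm thick, fixed to the bench. Its origin is the centre of its underside, at bench height; z up.
- bundle: The cigars: four brown cigars with a paper band, two side by side and two on top, fixed together on the middle of the board, parallel to its x. 130 mm long (x), 38 mm wide (y), 38 mm high with rounded edges; the origin is the centre of the underside, on the board's top. With the cover over them there are 6 mm to spare on each long side and 10 mm at each end.
- mould: Bystander: black grooved cigar mould half lying flat, 200 x 110 x 30 mm (x, y, z); origin at the centre of its underside.
- chaveta: Bystander: flat half-moon steel blade lying on the bench, 120 mm (y) by about 77 mm (x: -52 to +25), 4 mm thick; origin at its underside.
- gum_jar: Bystander: small amber glass jar, 60 mm diameter, 75 mm high; origin at the centre of its underside.
- bowl: Bystander: orange plastic bowl, 110 mm diameter, 45 mm high; origin at the centre of its underside.
- ring_box: Bystander: shallow open wooden box, 120 x 90 x 30 mm (x, y, z); origin at the centre of its underside.
- gauge: Bystander: light wooden block, 140 x 45 x 22 mm (x, y, z); origin at the centre of its underside.
Things that resemble listed ones, but are neither listed nor needed, are in the scene too. Leave any purple or yellow look-alike of the part that bears cover_mid alone.

How it is judged:
On the way:
1. the cover has been turned open side down (angle between cover_mid's own z axis and vertical above 2.97 rad), for 0.1 s.
At the end, for the whole second after the job is handed in: The cover stands still, open side down and level within 4 degrees, flat on the little board (its centre 35 mm above the bench, within 4 mm), its centre within 16 mm of the bundle's centre seen from above, so that all the cigars are inside it (angle between cover_mid's own z axis and vertical above 3.07 rad and horizontal distance between cover_mid and bundle below 0.016 m and z of cover_mid in the frame of tray between 0.031 and 0.039 m and linear speed of cover below 0.02 m/s); the robot touches nothing.
It fails at once if the cigars are pressed with more than 25 N (contact force between bundle and anything else above 25 N).
It fails at once if a bystander is moved by more than 40 mm (distance of any of mould, chaveta, gum_jar, bowl, ring_box, gauge from where it was at the start of the episode above 0.04 m).
It also fails if it takes over 61 s, if anything falls off the work surface, if the arm or the gripper's body presses on something with over 40 N, if the wrist force passes 120 N, or if a joint passes its speed limit or range.

## Working session

There is one attempt and no reset: what is moved stays moved. The work goes in short steps, Python scripts to look and compute and a shell command to move; the robot and the scene stay as the last step left them, time stands still between calls to the robot, and variables do not carry over. Pictures are saved under pics/ and viewed, at most 10 in all, crops included, and the job is handed in when it is done.

```bash
mkdir -p pics
python3 - <<'E'
from station import *
import cv2
for n in ("top","side"):
    im=read_camera(n); cv2.imwrite(f"pics/{n}0.png",im[:,:,::-1]); print(n,camera_params(n))
o=get_obs(); print(o)
E
```

```text
top {'K': array([[374.01205961,   0.        , 314.81089019],
       [  0.        , 374.01205961, 199.58666274],
       [  0.        ,   0.        ,   1.        ]]), 'origin': array([ 0.36740762, -0.01820724,  1.09756056]), 'attitude': array([ 0.7125165 ,  0.03873665, -0.02611778, -0.70009826])}
side {'K': array([[489.31684827,   0.        , 324.99167484],
       [  0.        , 489.31684827, 187.963257  ],
       [  0.        ,   0.        ,   1.        ]]), 'origin': array([-0.12943657, -1.23401101,  0.94400884]), 'attitude': array([ 0.86329979,  0.45684694, -0.10910971, -0.18466028])}
{'t': 0.1, 'q': array([-1.41009473,  0.47771079,  0.02232691,  1.55634318, -0.01151243,
        1.10931742, -0.08309392]), 'joint_vel': array([-0.00261988, -0.00223064,  0.00067008, -0.00141256, -0.00018061,
        0.00145912,  0.00025709]), 'joint_torque': array([ 4.17740172e-03, -5.97764826e+01,  1.61299624e+00, -2.81955886e+01,
        1.26546176e-02,  4.94661726e-03,  3.40641947e-06]), 'eef_pos': array([0.17911145, 0.65020659, 0.2071311 ]), 'tool_rot': array([-6.00803383e-05,  1.33979320e-01,  9.90983784e-01, -8.23333712e-04]), 'contact_force': array([ 0.03201378,  0.06914695, -0.15755271]), 'torque': array([-0.04652145,  0.00346842, -0.04254854]), 'grasp_force': 0.0, 'gripper_width': 1.0043372042423282}
```

View pics/top0.png

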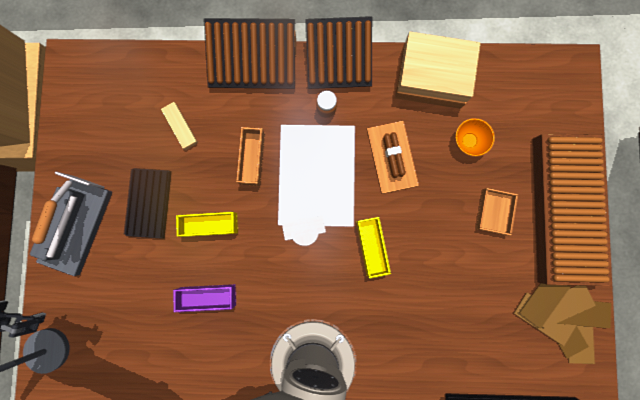

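View pics/side0.png

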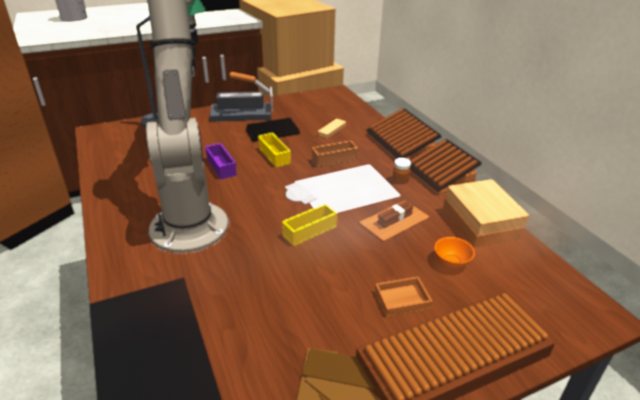

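Top view: the candidates for the cover are the wooden trough (250,155), the yellow ones (206,225) and (373,248), the purple one (205,299) and the ring box (498,212), which is shallow. I choose (250,155). The board with the cigars is at (393,157). I'll check both in a close crop.

```bash
cat > h.py <<'E'
import numpy as np, cv2
from scipy.spatial.transform import Rotation as R
def rot(q): return R.from_quat(np.roll(q,-1)).as_matrix()
def ray(cp,u,v):
    K=cp["K"]; d=np.array([(u-K[0,2])/K[0,0],-(v-K[1,2])/K[1,1],-1.0]); return rot(cp["attitude"])@d
def pt(cp,u,v,z):
    d=ray(cp,u,v); o=np.array(cp["origin"]); return o+d*(z-o[2])/d[2]
def proj(cp,P):
    p=rot(cp["attitude"]).T@(np.array(P)-cp["origin"]); K=cp["K"]
    return K[0,0]*p[0]/-p[2]+K[0,2], K[1,1]*-p[1]/-p[2]+K[1,2]
E
python3 - <<'E'
from h import *
from station import *
im=cv2.imread("pics/top0.png")
cv2.imwrite("pics/c1.png",cv2.resize(im[95:205,225:425],None,fx=4,fy=4,interpolation=cv2.INTER_CUBIC))
cp=camera_params("top")
print(proj(cp,[0,0,0]),proj(cp,get_obs()["eef_pos"]))
for n,(u,v) in dict(cover=(250,155)).items(): print(n,pt(cp,u,v,.03))
print(pt(cp,393,157,.008))
E
```

```text
(np.float64(312.5987343077444), np.float64(364.1670013143436)) (np.float64(36.34826206302807), np.float64(309.0247612613671))
cover [0.59246695 0.19259382 0.03      ]
[ 0.59734794 -0.22587727  0.008     ]
```

View pics/c1.png

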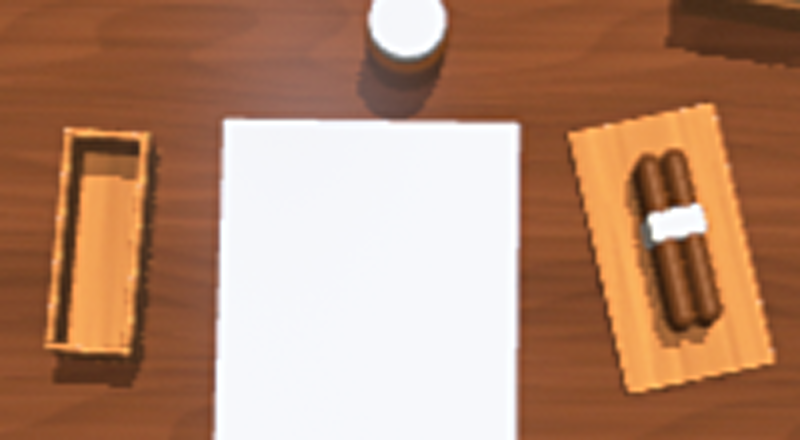

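The crop shows a deep wooden trough, open side up, with rim corners at (66,128), (150,131), (131,355) and (46,348), so this is the cover. The board corners are at (568,131), (713,102), (775,360) and (630,392), with the cigars on it.

Run:
```python
from h import *
from station import *
cp=camera_params("top")
def go(n,C,z):
    P=np.array([pt(cp,225+(u-1.5)/4,95+(v-1.5)/4,z) for u,v in C])
    print(n,"centre",P.mean(0).round(4),"sides",np.linalg.norm(P-np.roll(P,-1,0),axis=1).round(3))
    d=(P[0]+P[1]-P[2]-P[3]); print(" long axis yaw deg",np.degrees(np.arctan2(d[1],d[0])).round(1)); print(P.round(3).tolist())
go("cover",[(66,128),(150,131),(131,355),(46,348)],.054)
go("tray",[(568,131),(713,102),(775,360),(630,392)],.008)
go("paper",[(223,119),(520,124),(516,440),(214,440)],.0)
o=get_obs(); print(rot(o["tool_rot"]).round(3))
```

```text
cover centre [0.5886 0.1902 0.054 ] sides [0.06  0.162 0.06  0.159]
 long axis yaw deg -3.0
[[0.67, 0.216, 0.054], [0.668, 0.156, 0.054], [0.506, 0.164, 0.054], [0.51, 0.225, 0.054]]
tray centre [ 0.6006 -0.2242  0.008 ] sides [0.11  0.198 0.109 0.2  ]
 long axis yaw deg 13.2
[[0.686, -0.148, 0.008], [0.709, -0.255, 0.008], [0.516, -0.3, 0.008], [0.491, -0.194, 0.008]]
paper centre [ 0.5733 -0.0011  0.    ] sides [0.223 0.237 0.222 0.242]
 long axis yaw deg -0.1
[[0.694, 0.11, 0.0], [0.693, -0.113, 0.0], [0.455, -0.112, 0.0], [0.451, 0.11, 0.0]]
[[-0.964  0.266 -0.   ]
 [ 0.266  0.964 -0.002]
 [-0.    -0.002 -1.   ]]
```

```bash
cat >> h.py <<'E'
def Rt(yaw_x,tilt=0):
    "tool down, tool x at world azimuth yaw_x (deg); tilt (deg) = further turn about tool y"
    a=np.radians(yaw_x); x=np.array([np.cos(a),np.sin(a),0]); z=np.array([0,0,-1.]); y=np.cross(z,x)
    return np.c_[x,y,z]@R.from_euler('y',tilt,degrees=True).as_matrix()
def plan(o,p,Rg):
    R0=rot(o["tool_rot"]); s=R0.T@(np.array(p)-o["eef_pos"]); w=R.from_matrix(R0.T@Rg).as_rotvec()
    return dict(zip(("x","y","z","ax","ay","az"),np.r_[s,w].round(4)))
E
python3 - <<'E'
from h import *
from station import *
o=get_obs(); print(plan(o,[.592,.250,.2],Rt(87)))
E
```

```text
{'x': np.float64(-0.5043), 'y': np.float64(-0.2762), 'z': np.float64(0.0076), 'ax': np.float64(-0.0013), 'ay': np.float64(0.0012), 'az': np.float64(1.3544)}
```

```bash
python3 -m jog '[{"x":-0.504,"y":-0.276,"z":0.008,"az":1.354},{"x":-0.504,"y":-0.276,"z":0.008,"az":1.354},{"x":-0.504,"y":-0.276,"z":0.008,"az":1.354},{"x":-0.504,"y":-0.276,"z":0.008,"az":1.354},{"x":-0.504,"y":-0.276,"z":0.008,"az":1.354},{"x":-0.504,"y":-0.276,"z":0.008,"az":1.354},{"x":-0.504,"y":-0.276,"z":0.008,"az":1.354},{"x":-0.504,"y":-0.276,"z":0.008,"az":1.354},{"x":-0.504,"y":-0.276,"z":0.008,"az":1.354},{"x":-0.504,"y":-0.276,"z":0.008,"az":1.354},{"x":-0.504,"y":-0.276,"z":0.008,"az":1.354},{"x":-0.504,"y":-0.276,"z":0.008,"az":1.354}]' 1 60
python3 - <<'E'
from h import *
from station import *
o=get_obs(); print(o["eef_pos"],o["q"].round(2),plan(o,[.592,.250,.1],Rt(87)))
cp=camera_params("wrist"); im=read_camera("wrist"); cv2.imwrite("pics/w1.png",im[:,:,::-1])
C=np.array([.589,.190,.054]); ex=np.array([.9986,-.052,0]); ey=np.array([.052,.9986,0])
print([np.round(proj(cp,C+a*.08*ex+b*.03*ey)).tolist() for a,b in((1,1),(1,-1),(-1,-1),(-1,1))])
E
```

```text
[0.17911145 0.65020659 0.2071311 ] [-1.41  0.48  0.02  1.56 -0.01  1.11 -0.08] {'x': np.float64(-0.5043), 'y': np.float64(-0.276), 'z': np.float64(0.1076), 'ax': np.float64(-0.0013), 'ay': np.float64(0.0012), 'az': np.float64(1.3544)}
[[114.0, 587.0], [74.0, 593.0], [25.0, 514.0], [68.0, 507.0]]validation failed for argument at $[0]...
```

View pics/w1.png

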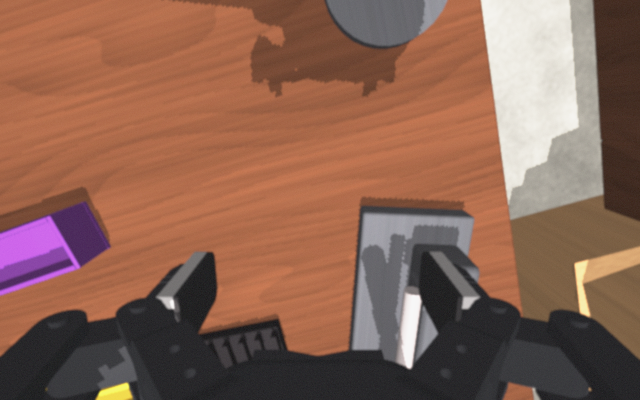

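The move was refused and the arm is still at the start: the wrist picture shows purple at left (60,240), a chaveta board (410,280) and the fingers at (190,280) and (450,280). I'll retry with all six keys per row.

```bash
python3 -m jog '[{"x":-0.504,"y":-0.276,"z":0.008,"ax":0,"ay":0,"az":1.354},{"x":-0.504,"y":-0.276,"z":0.008,"ax":0,"ay":0,"az":1.354},{"x":-0.504,"y":-0.276,"z":0.008,"ax":0,"ay":0,"az":1.354},{"x":-0.504,"y":-0.276,"z":0.008,"ax":0,"ay":0,"az":1.354},{"x":-0.504,"y":-0.276,"z":0.008,"ax":0,"ay":0,"az":1.354},{"x":-0.504,"y":-0.276,"z":0.008,"ax":0,"ay":0,"az":1.354},{"x":-0.504,"y":-0.276,"z":0.008,"ax":0,"ay":0,"az":1.354},{"x":-0.504,"y":-0.276,"z":0.008,"ax":0,"ay":0,"az":1.354},{"x":-0.504,"y":-0.276,"z":0.008,"ax":0,"ay":0,"az":1.354},{"x":-0.504,"y":-0.276,"z":0.008,"ax":0,"ay":0,"az":1.354},{"x":-0.504,"y":-0.276,"z":0.008,"ax":0,"ay":0,"az":1.354},{"x":-0.504,"y":-0.276,"z":0.008,"ax":0,"ay":0,"az":1.354}]' 1 60
```

```text
t: 1.35
eef_pos: [0.5948, 0.2456, 0.2]
tool_rot: [0.001, 0.727, 0.686, -0.0]
contact_force: [1.3, -0.2, -0.7]
gripper_width: 1.004
grasp_force: 0.0
```

```bash
cat > look.py <<'E'
import sys
from h import *
from station import *
def snap(n,f):
    cp=camera_params(n); im=read_camera(n)[:,:,::-1]; cv2.imwrite(f"pics/{f}.png",im); np.save(f"pics/{f}.npy",cp,allow_pickle=True); return cp,im
def cpl(f): return np.load(f"pics/{f}.npy",allow_pickle=True).item()
E
python3 - <<'E'
from look import *
o=get_obs(); print(o["eef_pos"].round(4),o["q"].round(2),plan(o,[.592,.250,.1],Rt(87)))
cp,im=snap("wrist","w2")
C=np.array([.589,.190,.054]); ex=np.array([.9986,-.052,0]); ey=np.array([.052,.9986,0])
print([np.round(proj(cp,C+a*.08*ex+b*.03*ey)).tolist() for a,b in((1,1),(1,-1),(-1,-1),(-1,1))])
E
```

```text
[0.5948 0.2456 0.2   ] [-0.82  0.46  0.45  1.67 -0.22  1.07 -0.36] {'x': np.float64(0.0045), 'y': np.float64(-0.0033), 'z': np.float64(0.1), 'ax': np.float64(0.0016), 'ay': np.float64(0.0022), 'az': np.float64(-0.0052)}
[[399.0, 205.0], [396.0, 263.0], [236.0, 263.0], [232.0, 206.0]]
```

View pics/w2.png

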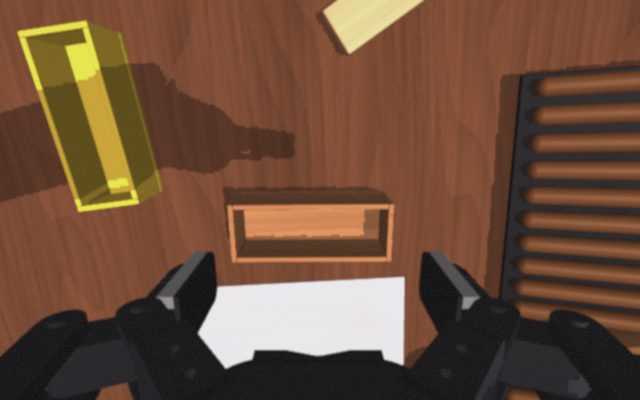

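Rim corners are at (229,206), (393,206), (391,262) and (231,262), so the cover sits about 4 mm nearer in x than predicted: centre ≈ (0.584, 0.190). I'll go down behind its +y side.

```bash
python3 -m jog '[{"x":-0.003,"y":-0.008,"z":0.05,"ax":0,"ay":0,"az":0},{"x":-0.003,"y":-0.008,"z":0.09,"ax":0,"ay":0,"az":0},{"x":-0.003,"y":-0.008,"z":0.13,"ax":0,"ay":0,"az":0},{"x":-0.003,"y":-0.008,"z":0.15,"ax":0,"ay":0,"az":0},{"x":-0.003,"y":-0.008,"z":0.165,"ax":0,"ay":0,"az":0},{"x":-0.003,"y":-0.008,"z":0.165,"ax":0,"ay":0,"az":0},{"x":-0.003,"y":-0.008,"z":0.165,"ax":0,"ay":0,"az":0}]'
python3 - <<'E'
import numpy as np
a0=np.arctan2(45,-60)
for t in (0,5,10,16,22,28,34,40,46,52,58,64):
    a=a0-np.radians(t); print(t,(75*np.array([np.cos(a),np.sin(a)])-[-60,45]).round(1))
E
```

```text
t: 2.1
eef_pos: [0.5843, 0.2485, 0.0357]
tool_rot: [0.0, 0.725, 0.688, 0.0]
contact_force: [-0.2, 0.2, -0.2]
gripper_width: 1.001
grasp_force: 0.0
0 [0. 0.]
5 [4.2 5.1]
10 [8.7 9.7]
16 [14.7 14.8]
22 [21.2 19.2]
28 [28.1 22.9]
34 [35.4 25.9]
40 [43. 28.]
46 [50.7 29.4]
52 [58.5 30. ]
58 [66.4 29.7]
64 [74.1 28.7]
```

```bash
python3 -m jog '[{"x":-0.005,"y":0,"z":0,"ax":0,"ay":0,"az":0},{"x":-0.009,"y":0,"z":0,"ax":0,"ay":0,"az":0},{"x":-0.012,"y":0,"z":0,"ax":0,"ay":0,"az":0},{"x":-0.014,"y":0,"z":0,"ax":0,"ay":0,"az":0},{"x":-0.015,"y":0,"z":0,"ax":0,"ay":0,"az":0},{"x":-0.015,"y":0,"z":0,"ax":0,"ay":0,"az":0}]'
python3 - <<'E'
from look import *
o=get_obs(); print(o["eef_pos"].round(4), o["contact_force"].round(2))
E
```

```text
t: 2.7
eef_pos: [0.583, 0.2331, 0.0351]
tool_rot: [-0.0, 0.725, 0.688, 0.0]
contact_force: [0.4, 0.5, -0.5]
gripper_width: 0.999
grasp_force: 0.0
[0.583  0.2331 0.0351] [ 0.43  0.48 -0.53]
```

```bash
python3 -m jog '[{"x":-0.003,"y":0,"z":0,"ax":0,"ay":0,"az":0},{"x":-0.007,"y":0,"z":-0.004,"ax":0,"ay":0,"az":0},{"x":-0.012,"y":0,"z":-0.0095,"ax":0,"ay":0,"az":0},{"x":-0.018,"y":0,"z":-0.0145,"ax":0,"ay":0,"az":0},{"x":-0.024,"y":0,"z":-0.019,"ax":0,"ay":0,"az":0},{"x":-0.031,"y":0,"z":-0.0227,"ax":0,"ay":0,"az":0},{"x":-0.031,"y":0,"z":-0.0227,"ax":0,"ay":0,"az":0}]'
python3 - <<'E'
from look import *
o=get_obs(); print(o["eef_pos"].round(4), o["contact_force"].round(2))
cp,im=snap("side","s1"); u,v=map(int,proj(cp,[.585,.18,.03])); print(u,v)
cp2,im2=snap("top","t1"); u2,v2=map(int,proj(cp2,[.585,.18,.03]))
a=cv2.resize(im[v-50:v+50,u-60:u+60],None,fx=3.3,fy=4);b=cv2.resize(im2[v2-50:v2+50,u2-60:u2+60],None,fx=3.3,fy=4)
cv2.imwrite("pics/m1.png",np.hstack([a,b]))
E
```

```text
t: 3.4
eef_pos: [0.5819, 0.2007, 0.0585]
tool_rot: [0.0, 0.726, 0.688, 0.0]
contact_force: [-0.2, -0.9, 0.4]
gripper_width: 0.999
grasp_force: 0.0
[0.5819 0.2007 0.0585] [-0.19 -0.86  0.37]
335 154
```

View pics/m1.png

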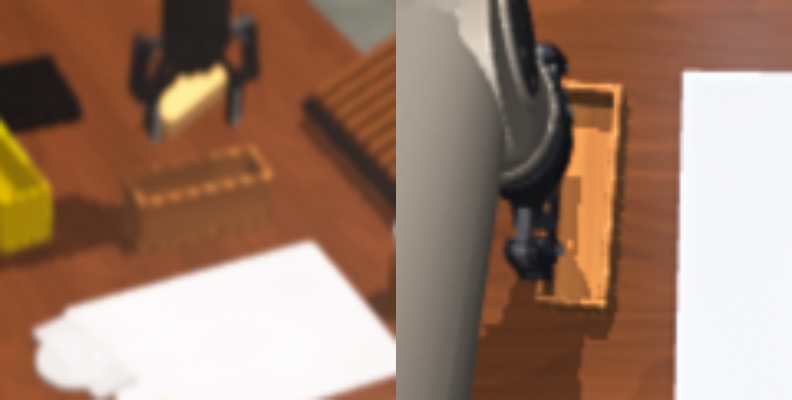

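The cover is still flat and about where it was; the fingertips passed over its +y wall before making firm contact. I'll back off, go lower and make contact first.

```bash
python3 -m jog '[{"x":0.02,"y":0,"z":0,"ax":0,"ay":0,"az":0},{"x":0.043,"y":0,"z":0,"ax":0,"ay":0,"az":0},{"x":0.043,"y":0,"z":0,"ax":0,"ay":0,"az":0},{"x":0.043,"y":0,"z":0.016,"ax":0,"ay":0,"az":0},{"x":0.043,"y":0,"z":0.033,"ax":0,"ay":0,"az":0},{"x":0.035,"y":0,"z":0.033,"ax":0,"ay":0,"az":0},{"x":0.030,"y":0,"z":0.033,"ax":0,"ay":0,"az":0},{"x":0.027,"y":0,"z":0.033,"ax":0,"ay":0,"az":0},{"x":0.024,"y":0,"z":0.033,"ax":0,"ay":0,"az":0},{"x":0.021,"y":0,"z":0.033,"ax":0,"ay":0,"az":0}]'
python3 -m jog '[{"x":-0.002,"y":0,"z":0,"ax":0,"ay":0,"az":0},{"x":-0.004,"y":0,"z":0,"ax":0,"ay":0,"az":0}]'
```

```text
t: 4.5
eef_pos: [0.5828, 0.223, 0.0252]
tool_rot: [0.0, 0.725, 0.688, 0.001]
contact_force: [0.0, 0.1, 0.1]
gripper_width: 1.001
grasp_force: 0.0
t: 4.7
eef_pos: [0.5823, 0.2193, 0.0249]
tool_rot: [-0.0, 0.725, 0.689, 0.0]
contact_force: [-0.1, 0.5, 0.4]
gripper_width: 0.999
grasp_force: 0.0
```

```bash
python3 -m jog '[{"x":-0.002,"y":0,"z":0,"ax":0,"ay":0,"az":0},{"x":-0.004,"y":0,"z":0,"ax":0,"ay":0,"az":0}]'; python3 -m jog '[{"x":-0.002,"y":0,"z":0,"ax":0,"ay":0,"az":0},{"x":-0.004,"y":0,"z":0,"ax":0,"ay":0,"az":0}]'
```

```text
t: 4.9
eef_pos: [0.582, 0.2153, 0.0247]
tool_rot: [-0.0, 0.725, 0.689, 0.0]
contact_force: [-0.7, -0.3, 0.3]
gripper_width: 1.002
grasp_force: 0.0
t: 5.1
eef_pos: [0.5817, 0.2112, 0.0247]
tool_rot: [-0.0, 0.725, 0.689, -0.0]
contact_force: [0.4, -0.6, 0.4]
gripper_width: 1.003
grasp_force: 0.0
```

Run:
```python
from look import *
cp,im=snap("side","s2"); u,v=map(int,proj(cp,[.585,.19,.03]))
cp2,im2=snap("wrist","w3")
o=get_obs(); print(o["eef_pos"],[np.round(proj(cp2,p)) for p in (o["eef_pos"]-[0.05,0,0],o["eef_pos"],o["eef_pos"]+[0.05,0,0])])
a=cv2.resize(im[v-45:v+45,u-50:u+50],None,fx=4,fy=4.44);b=im2[0:400,120:520]
cv2.imwrite("pics/m2.png",np.hstack([cv2.resize(a,(400,400)),b]))
```

```text
[0.581784   0.21080345 0.02465588] [array([224., 243.]), array([320., 238.]), array([416., 233.])]
```

View pics/m2.png

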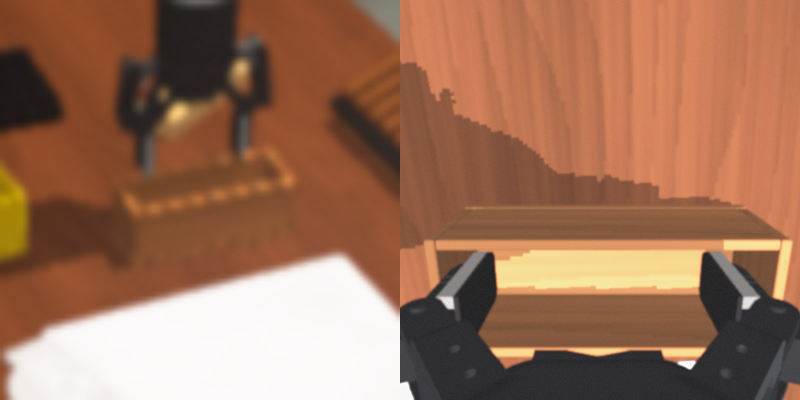

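Run:
```python
from look import *
cp=camera_params("wrist"); o=get_obs(); R0=rot(o["tool_rot"]); t=R0.T@(cp["origin"]-o["eef_pos"]); print("cam in tool",t.round(4),(R0.T@rot(cp["attitude"])).round(2).tolist())
for r in (252,310):
  a=R0.T@ray(cp,215,r); b=R0.T@ray(cp,422,r)
  for w in (.085,.1):
    s=w/abs(b[1]-a[1]); print(r,w,(t+s*a).round(4),(t+s*b).round(4))
# rim corners seen now (full px) at z=.054
f=np.load("pics/w3.npy",allow_pickle=True).item()
for u,v in((146,241),(511,241)): print(pt(f,u,v,.054).round(4), pt(f,u,v,.05).round(4))
for u,v in((188,207),(456,207)): print(pt(f,u,v,.0).round(4))
```

```text
cam in tool [ 0.0667 -0.001  -0.1656] [[0.0, 0.96, 0.26], [1.0, -0.0, 0.0], [0.0, 0.26, -0.96]]
252 0.085 [ 0.0087 -0.0431 -0.0367] [ 0.0088  0.0419 -0.0367]
252 0.1 [-0.0015 -0.0506 -0.014 ] [-0.0014  0.0494 -0.0139]
310 0.085 [-0.0142 -0.0431 -0.043 ] [-0.0141  0.0419 -0.043 ]
310 0.1 [-0.0285 -0.0505 -0.0214] [-0.0284  0.0495 -0.0213]
[0.5076 0.225  0.054 ] [0.5053 0.2235 0.05  ]
[0.6644 0.2171 0.054 ] [0.6667 0.2153 0.05  ]
[0.5056 0.2242 0.    ]
[0.6619 0.2162 0.    ]
```

The fingers are over the cavity: the wrist view shows their tips at (215,255) and (422,255) in front of the cavity, well above the TCP when open. The cover hasn't moved; its rim is still at y≈0.221. I'll push with nearly shut fingers instead.

```bash
python3 -m jog '[{"x":0,"y":0,"z":-0.04,"ax":0,"ay":0,"az":0},{"x":0,"y":0,"z":-0.05,"ax":0,"ay":0,"az":0},{"x":0.02,"y":0.004,"z":-0.05,"ax":0,"ay":0,"az":0},{"x":0.036,"y":0.004,"z":-0.05,"ax":0,"ay":0,"az":0},{"x":0.036,"y":0.004,"z":-0.05,"ax":0,"ay":0,"az":0},{"x":0.036,"y":0.004,"z":-0.03,"ax":0,"ay":0,"az":0},{"x":0.036,"y":0.004,"z":0.00,"ax":0,"ay":0,"az":0},{"x":0.036,"y":0.004,"z":0.014,"ax":0,"ay":0,"az":0},{"x":0.036,"y":0.004,"z":-0.014,"ax":0,"ay":0,"az":0},{"x":0.036,"y":0.004,"z":-0.014,"ax":0,"ay":0,"az":0}]' 0.25
python3 -m jog '[{"x":-0.005,"y":0,"z":0,"ax":0,"ay":0,"az":0},{"x":-0.009,"y":0,"z":0,"ax":0,"ay":0,"az":0},{"x":-0.012,"y":0,"z":0,"ax":0,"ay":0,"az":0},{"x":-0.015,"y":0,"z":0,"ax":0,"ay":0,"az":0},{"x":-0.018,"y":0,"z":0,"ax":0,"ay":0,"az":0}]'
```

```text
t: 6.2
eef_pos: [0.589, 0.2473, 0.0401]
tool_rot: [0.001, 0.725, 0.688, 0.001]
contact_force: [0.5, 0.2, 1.3]
gripper_width: 0.252
grasp_force: 0.0
t: 6.7
eef_pos: [0.5865, 0.2286, 0.0385]
tool_rot: [-0.0, 0.725, 0.688, -0.0]
contact_force: [-0.7, 0.5, -0.5]
gripper_width: 0.247
grasp_force: 0.0
```

```bash
python3 -m jog '[{"x":-0.002,"y":0,"z":0,"ax":0,"ay":0,"az":0},{"x":-0.004,"y":0,"z":0,"ax":0,"ay":0,"az":0}]'; python3 -m jog '[{"x":-0.002,"y":0,"z":0,"ax":0,"ay":0,"az":0}]'
```

```text
t: 6.9
eef_pos: [0.5865, 0.2249, 0.0387]
tool_rot: [-0.0, 0.725, 0.688, 0.0]
contact_force: [1.1, -0.2, 0.3]
gripper_width: 0.246
grasp_force: 0.0
t: 7.0
eef_pos: [0.5864, 0.223, 0.0387]
tool_rot: [-0.0, 0.725, 0.689, 0.0]
contact_force: [1.1, -0.1, -0.1]
gripper_width: 0.249
grasp_force: 0.0
```

```bash
python3 -m jog '[{"x":0.01,"y":0,"z":0,"ax":0,"ay":0,"az":0},{"x":0.02,"y":0,"z":0,"ax":0,"ay":0,"az":0},{"x":0.02,"y":0,"z":0.0,"ax":0,"ay":0,"az":0},{"x":0.02,"y":0,"z":0.008,"ax":0,"ay":0,"az":0},{"x":0.015,"y":0,"z":0.008,"ax":0,"ay":0,"az":0},{"x":0.01,"y":0,"z":0.008,"ax":0,"ay":0,"az":0},{"x":0.006,"y":0,"z":0.008,"ax":0,"ay":0,"az":0},{"x":0.003,"y":0,"z":0.008,"ax":0,"ay":0,"az":0}]' 0
for i in 1; do python3 -m jog '[{"x":-0.003,"y":0,"z":0,"ax":0,"ay":0,"az":0}]'; done
python3 - <<'E'
from look import *
for i in range(4): 
    cp,im=snap("wrist","w4"); o=get_obs(); print(o["eef_pos"].round(4),o["contact_force"].round(2))
f=cpl("w4")
C=np.array([.5845,.191,.054]); ex=np.array([.9986,-.052,0]); ey=np.array([.052,.9986,0])
print([np.round(proj(f,C+a*.08*ex+b*.03*ey)).tolist() for a,b in((1,1),(1,-1),(-1,-1),(-1,1))])
E
```

```text
t: 7.8
eef_pos: [0.5871, 0.227, 0.0314]
tool_rot: [-0.0, 0.725, 0.688, 0.001]
contact_force: [-1.0, 5.1, 3.4]
gripper_width: 0.002
grasp_force: 3.1
t: 7.9
eef_pos: [0.5872, 0.2247, 0.0317]
tool_rot: [-0.0, 0.725, 0.689, 0.002]
contact_force: [0.3, 5.2, 4.0]
gripper_width: -0.0
grasp_force: 3.4
[0.5873 0.224  0.0317] [0.01 4.65 4.17]
[0.5873 0.2241 0.0316] [0.78 5.06 3.66]
[0.5872 0.2242 0.0315] [0.28 4.23 3.82]
[0.5872 0.2242 0.0314] [0.85 4.64 4.35]
[[491.0, 263.0], [475.0, 372.0], [159.0, 372.0], [144.0, 263.0]]
```

View pics/w4.png

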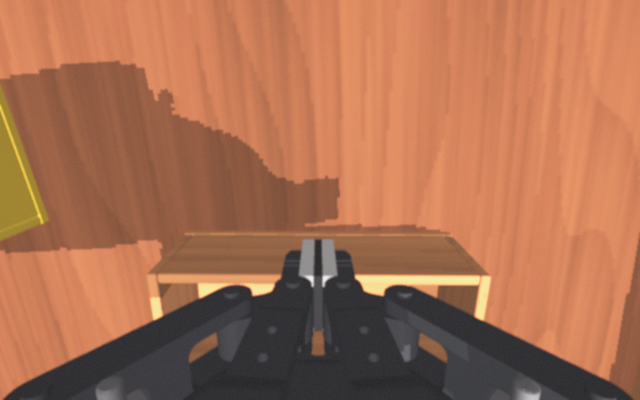

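Now in contact, 5 N in y: the shut fingers press on the +y wall and the rim is seen at (152,275)–(488,275). Starting the rising arc.

```bash
python3 -m jog '[{"x":-0.005,"y":0,"z":-0.005,"ax":0,"ay":0,"az":0},{"x":-0.009,"y":0,"z":-0.010,"ax":0,"ay":0,"az":0},{"x":-0.013,"y":0,"z":-0.0145,"ax":0,"ay":0,"az":0},{"x":-0.017,"y":0,"z":-0.0185,"ax":0,"ay":0,"az":0},{"x":-0.0215,"y":0,"z":-0.022,"ax":0,"ay":0,"az":0},{"x":-0.0265,"y":0,"z":-0.0255,"ax":0,"ay":0,"az":0},{"x":-0.0265,"y":0,"z":-0.0255,"ax":0,"ay":0,"az":0}]'
python3 - <<'E'
from look import *
cp,im=snap("side","s3"); u,v=map(int,proj(cp,[.585,.17,.03]))
cp2,im2=snap("top","t3"); u2,v2=map(int,proj(cp2,[.585,.17,.03]))
a=cv2.resize(im[v-50:v+50,u-60:u+60],None,fx=3.3,fy=4);b=cv2.resize(im2[v2-50:v2+50,u2-60:u2+60],None,fx=3.3,fy=4)
cv2.imwrite("pics/m3.png",np.hstack([a,b]))
print(get_obs()["contact_force"])
E
```

```text
t: 8.8
eef_pos: [0.5852, 0.1952, 0.0566]
tool_rot: [0.0, 0.726, 0.688, -0.0]
contact_force: [-0.7, 0.3, -0.4]
gripper_width: 0.002
grasp_force: 0.0
[-0.68154557 -0.16840047 -0.31872423]
```

View pics/m3.png

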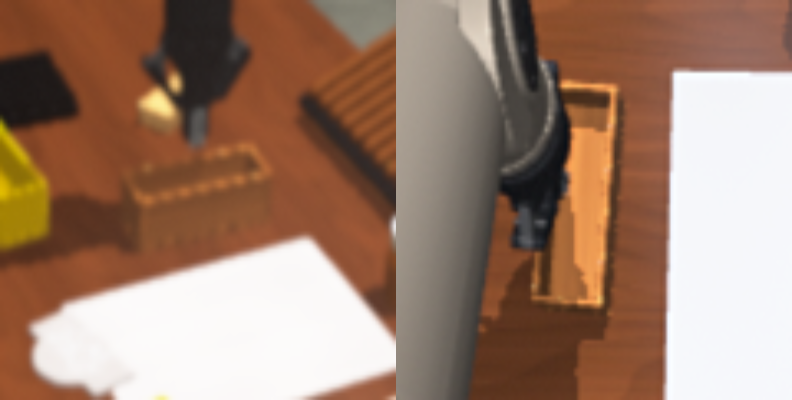

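The shut fingers slid up over the wall again; the cover is flat with its +y wall at y≈0.215. The y motion lags behind z, so contact was lost. I'll retry higher on the wall, with contact made first and a flatter, horizontally biased arc.

```bash
python3 -m jog '[{"x":0,"y":0,"z":-0.015,"ax":0,"ay":0,"az":0},{"x":0.025,"y":0,"z":-0.015,"ax":0,"ay":0,"az":0},{"x":0.045,"y":0,"z":-0.015,"ax":0,"ay":0,"az":0},{"x":0.045,"y":0,"z":-0.015,"ax":0,"ay":0,"az":0},{"x":0.045,"y":0,"z":0.007,"ax":0,"ay":0,"az":0},{"x":0.045,"y":0,"z":0.0145,"ax":0,"ay":0,"az":0},{"x":0.045,"y":0,"z":0.0145,"ax":0,"ay":0,"az":0},{"x":0.038,"y":0,"z":0.0145,"ax":0,"ay":0,"az":0},{"x":0.033,"y":0,"z":0.0145,"ax":0,"ay":0,"az":0},{"x":0.029,"y":0,"z":0.0145,"ax":0,"ay":0,"az":0},{"x":0.026,"y":0,"z":0.0145,"ax":0,"ay":0,"az":0}]'
python3 -m jog '[{"x":-0.003,"y":0,"z":0,"ax":0,"ay":0,"az":0}]'; python3 -m jog '[{"x":-0.003,"y":0,"z":0,"ax":0,"ay":0,"az":0}]'
```

```text
t: 10.0
eef_pos: [0.5867, 0.2218, 0.0423]
tool_rot: [0.0, 0.726, 0.688, 0.0]
contact_force: [0.2, 0.6, 0.4]
gripper_width: -0.0
grasp_force: 0.0
t: 10.1
eef_pos: [0.5864, 0.2192, 0.042]
tool_rot: [0.0, 0.725, 0.688, 0.0]
contact_force: [-0.5, -1.0, -0.6]
gripper_width: 0.005
grasp_force: 0.0
t: 10.2
eef_pos: [0.5861, 0.2164, 0.0419]
tool_rot: [-0.0, 0.725, 0.688, 0.0]
contact_force: [-0.2, 0.1, 0.6]
gripper_width: -0.002
grasp_force: 0.0
```

```bash
for i in 1; do python3 -m jog '[{"x":-0.003,"y":0,"z":0,"ax":0,"ay":0,"az":0}]'; done
python3 - <<'E'
from look import *
def corners(f):
    im=cv2.imread(f"pics/{f}.png"); cp=cpl(f)
    g=im[:,:,::-1].astype(int); 
    # light wood rim: bright orange
    m=((g[...,0]>190)&(g[...,1]>120)&(g[...,2]<170)&(g[...,0]-g[...,2]>60)).astype(np.uint8)
    n,l,s,c=cv2.connectedComponentsWithStats(m); return [(s[i].tolist()) for i in np.argsort(-s[:,4])[:6]]
snap("wrist","w5"); print(corners("w4")); print(corners("w5")); print(get_obs()["eef_pos"],get_obs()["contact_force"])
a=cv2.imread("pics/w4.png");b=cv2.imread("pics/w5.png")
for u in (170,200,460): print(u,[b[r,u,::-1].tolist() for r in range(232,300,4)])
E
```

```text
t: 10.3
eef_pos: [0.5859, 0.2135, 0.0417]
tool_rot: [-0.0, 0.725, 0.689, 0.0]
contact_force: [0.0, -0.5, -0.0]
gripper_width: 0.004
grasp_force: 0.0
[[0, 0, 640, 379, 121769], [0, 0, 640, 400, 115355], [0, 240, 281, 160, 18286], [0, 105, 44, 119, 383], [381, 234, 23, 2, 44], [338, 234, 23, 2, 38]]
[[0, 0, 640, 400, 120764], [294, 0, 346, 374, 90077], [0, 0, 252, 201, 18821], [50, 231, 253, 121, 14182], [0, 241, 77, 159, 7648], [291, 25, 20, 153, 1615]]
[0.58587648 0.21268845 0.04170606] [ 0.18722444 -0.37234985 -0.69758156]
170 [[141, 94, 66], [133, 90, 63], [150, 100, 67], [231, 159, 106], [227, 154, 104], [116, 79, 55], [114, 77, 56], [116, 80, 56], [117, 79, 56], [116, 80, 57], [124, 85, 60], [133, 90, 62], [151, 101, 69], [172, 112, 78], [248, 193, 128], [248, 206, 135], [248, 216, 141]]
200 [[134, 91, 66], [136, 92, 65], [152, 103, 70], [231, 158, 107], [226, 156, 103], [154, 101, 71], [149, 101, 69], [146, 99, 68], [143, 96, 66], [144, 96, 67], [146, 98, 69], [144, 97, 67], [147, 99, 70], [148, 99, 70], [150, 101, 71], [148, 100, 69], [118, 80, 60]]
460 [[132, 90, 62], [130, 88, 60], [154, 102, 71], [247, 233, 159], [247, 229, 156], [147, 98, 69], [124, 84, 61], [120, 81, 60], [121, 82, 58], [122, 84, 60], [122, 84, 59], [120, 82, 57], [121, 83, 60], [121, 83, 60], [119, 81, 56], [118, 80, 56], [120, 82, 59]]
```

Run:
```python
from look import *
f=cpl("w5"); print("outer",[pt(f,u,242,.054).round(4).tolist() for u in(200,320,460)],"inner",pt(f,320,251,.054).round(4))
o=get_obs(); print("TCP px",proj(f,o["eef_pos"]))
b=cv2.imread("pics/w5.png")
for c in (308,320,332): print(c,[b[r,c,::-1].sum() for r in range(180,300,5)])
f=cpl("w4"); print(pt(f,320,275,.054).round(4), pt(f,320,285,.054))
```

```text
outer [[0.5281, 0.2194, 0.054], [0.5862, 0.2165, 0.054], [0.6539, 0.2131, 0.054]] inner [0.586  0.2118 0.054 ]
TCP px (np.float64(319.58982967823806), np.float64(239.67771991150053))
308 [np.uint64(285), np.uint64(281), np.uint64(277), np.uint64(279), np.uint64(279), np.uint64(283), np.uint64(328), np.uint64(313), np.uint64(305), np.uint64(307), np.uint64(290), np.uint64(299), np.uint64(406), np.uint64(415), np.uint64(421), np.uint64(418), np.uint64(420), np.uint64(418), np.uint64(415), np.uint64(539), np.uint64(295), np.uint64(147), np.uint64(146), np.uint64(145)]
320 [np.uint64(290), np.uint64(294), np.uint64(293), np.uint64(295), np.uint64(289), np.uint64(287), np.uint64(321), np.uint64(312), np.uint64(299), np.uint64(313), np.uint64(286), np.uint64(292), np.uint64(188), np.uint64(164), np.uint64(137), np.uint64(141), np.uint64(151), np.uint64(147), np.uint64(133), np.uint64(169), np.uint64(223), np.uint64(234), np.uint64(233), np.uint64(229)]
332 [np.uint64(411), np.uint64(419), np.uint64(394), np.uint64(394), np.uint64(327), np.uint64(300), np.uint64(325), np.uint64(318), np.uint64(305), np.uint64(304), np.uint64(287), np.uint64(295), np.uint64(389), np.uint64(422), np.uint64(422), np.uint64(420), np.uint64(421), np.uint64(419), np.uint64(425), np.uint64(466), np.uint64(133), np.uint64(150), np.uint64(144), np.uint64(150)]
[0.5868 0.2149 0.054 ] [0.58657806 0.20975839 0.054     ]
```

The numbers show the physical shut fingertips stand about 23 mm behind the nominal TCP: the rim at z=0.054 was touched at TCP z=0.0315. So the pushes passed over the rim. I'll go lower.

```bash
python3 -m jog '[{"x":0,"y":0,"z":-0.012,"ax":0,"ay":0,"az":0},{"x":0.025,"y":0,"z":-0.012,"ax":0,"ay":0,"az":0},{"x":0.032,"y":0,"z":-0.012,"ax":0,"ay":0,"az":0},{"x":0.032,"y":0,"z":-0.012,"ax":0,"ay":0,"az":0},{"x":0.032,"y":0,"z":0.012,"ax":0,"ay":0,"az":0},{"x":0.032,"y":0,"z":0.023,"ax":0,"ay":0,"az":0},{"x":0.032,"y":0,"z":0.023,"ax":0,"ay":0,"az":0},{"x":0.025,"y":0,"z":0.023,"ax":0,"ay":0,"az":0},{"x":0.020,"y":0,"z":0.023,"ax":0,"ay":0,"az":0},{"x":0.017,"y":0,"z":0.023,"ax":0,"ay":0,"az":0}]'
python3 -m jog '[{"x":-0.003,"y":0,"z":0,"ax":0,"ay":0,"az":0}]'; python3 -m jog '[{"x":-0.003,"y":0,"z":0,"ax":0,"ay":0,"az":0}]'; python3 -m jog '[{"x":-0.003,"y":0,"z":0,"ax":0,"ay":0,"az":0}]'
```

```text
t: 11.35
eef_pos: [0.5874, 0.2293, 0.0195]
tool_rot: [0.0, 0.726, 0.688, 0.0]
contact_force: [0.1, -0.2, 0.3]
gripper_width: 0.001
grasp_force: 0.0
t: 11.45
eef_pos: [0.5872, 0.2275, 0.0194]
tool_rot: [0.0, 0.725, 0.688, 0.001]
contact_force: [-0.4, 2.5, 2.2]
gripper_width: -0.001
grasp_force: 1.5
t: 11.55
eef_pos: [0.5871, 0.2259, 0.0195]
tool_rot: [-0.0, 0.725, 0.689, 0.001]
contact_force: [0.4, 4.0, 2.1]
gripper_width: -0.002
grasp_force: 1.7
t: 11.65
eef_pos: [0.5869, 0.223, 0.0194]
tool_rot: [-0.0, 0.725, 0.689, 0.001]
contact_force: [0.8, 3.9, 3.8]
gripper_width: 0.002
grasp_force: 2.4
```

```bash
python3 -m jog '[{"x":-0.005,"y":0,"z":-0.003,"ax":0,"ay":0,"az":0},{"x":-0.009,"y":0,"z":-0.007,"ax":0,"ay":0,"az":0},{"x":-0.013,"y":0,"z":-0.0115,"ax":0,"ay":0,"az":0},{"x":-0.018,"y":0,"z":-0.0155,"ax":0,"ay":0,"az":0},{"x":-0.023,"y":0,"z":-0.019,"ax":0,"ay":0,"az":0}]'
python3 - <<'E'
from look import *
snap("wrist","w6"); o=get_obs(); print(o["eef_pos"],o["contact_force"],o["grasp_force"])
E
```

```text
t: 12.15
eef_pos: [0.585, 0.1976, 0.0381]
tool_rot: [0.0, 0.725, 0.688, -0.0]
contact_force: [0.3, 0.9, 1.2]
gripper_width: 0.002
grasp_force: 0.8
[0.58521424 0.19647955 0.03854699] [-1.54763136  0.41236816  3.93739886] 1.7776347510516644
```

Contact persists with the tip at z≈0.061, above the flat rim, so it is tipping. Continuing the arc.

```bash
python3 -m jog '[{"x":-0.005,"y":0,"z":-0.003,"ax":0,"ay":0,"az":0},{"x":-0.011,"y":0,"z":-0.0055,"ax":0,"ay":0,"az":0},{"x":-0.017,"y":0,"z":-0.0075,"ax":0,"ay":0,"az":0},{"x":-0.023,"y":0,"z":-0.0095,"ax":0,"ay":0,"az":0},{"x":-0.029,"y":0,"z":-0.0105,"ax":0,"ay":0,"az":0},{"x":-0.036,"y":0,"z":-0.0115,"ax":0,"ay":0,"az":0},{"x":-0.043,"y":0,"z":-0.0115,"ax":0,"ay":0,"az":0},{"x":-0.050,"y":0,"z":-0.0115,"ax":0,"ay":0,"az":0},{"x":-0.057,"y":0,"z":-0.011,"ax":0,"ay":0,"az":0},{"x":-0.064,"y":0,"z":-0.011,"ax":0,"ay":0,"az":0}]'
python3 -m jog '[{"x":0,"y":0,"z":-0.04,"ax":0,"ay":0,"az":0},{"x":0,"y":0,"z":-0.08,"ax":0,"ay":0,"az":0},{"x":0.04,"y":0,"z":-0.12,"ax":0,"ay":0,"az":0},{"x":0.08,"y":0,"z":-0.13,"ax":0,"ay":0,"az":0},{"x":0.11,"y":0,"z":-0.13,"ax":0,"ay":0,"az":0},{"x":0.11,"y":0,"z":-0.13,"ax":0,"ay":0,"az":0}]'
python3 - <<'E'
from look import *
snap("wrist","w7"); snap("top","t7"); snap("side","s7"); o=get_obs(); print(o["eef_pos"],o["contact_force"])
a=cv2.imread("pics/t0.png") if 0 else cv2.imread("pics/top0.png"); b=cv2.imread("pics/t7.png")
d=(cv2.absdiff(a,b).sum(2)>90).astype(np.uint8); n,l,s,c=cv2.connectedComponentsWithStats(d)
print([s[i].tolist() for i in range(1,n) if s[i][4]>15])
# wood colour by hue in the region
g=cv2.cvtColor(b,cv2.COLOR_BGR2HSV)[115:195:6,235:312:3]
for r in b[115:195:6,240:300:4,::-1]: print(" ".join("%d/%d"%(p[0],p[2]) for p in r.tolist()))
E
```

```text
t: 13.2
eef_pos: [0.5813, 0.1338, 0.0482]
tool_rot: [-0.0, 0.725, 0.688, -0.0]
contact_force: [-0.4, 0.2, 0.5]
gripper_width: -0.003
grasp_force: 0.0
t: 13.8
eef_pos: [0.5865, 0.2512, 0.1786]
tool_rot: [-0.001, 0.722, 0.691, 0.001]
contact_force: [-1.0, 0.3, -0.1]
gripper_width: -0.002
grasp_force: 0.0
[0.58722774 0.24327865 0.17805419] [ 0.01765434 -0.00828917  0.00572211]
[[43, 53, 306, 347, 34912], [236, 127, 28, 57, 974], [262, 128, 26, 66, 1318], [184, 170, 4, 9, 20], [184, 180, 5, 15, 42], [243, 184, 13, 2, 17], [195, 222, 8, 10, 29], [205, 232, 13, 3, 20], [199, 240, 44, 81, 1306], [204, 287, 28, 23, 399], [0, 300, 9, 10, 34], [0, 312, 45, 26, 672], [228, 322, 19, 11, 93], [43, 368, 10, 6, 27], [327, 373, 11, 12, 37], [339, 372, 8, 17, 61]]
137/45 135/44 135/44 132/44 134/46 133/46 133/46 137/51 141/58 140/60 140/64 140/70 142/76 142/79 146/82
133/40 133/42 132/41 130/42 130/43 136/46 135/49 140/55 139/55 139/61 139/66 139/72 141/76 141/81 145/84
132/43 133/44 136/44 137/45 140/48 139/48 138/50 136/51 133/55 126/58 154/114 241/250 240/246 240/246 240/246
142/46 143/47 140/45 1
[... 468 characters left out ...]
34/85 231/89 232/92 209/84 242/248 242/247 241/247
121/37 124/40 123/40 124/40 124/42 123/43 240/84 241/89 237/87 227/86 232/91 235/116 242/247 242/247 241/247
125/40 123/39 122/40 120/38 119/40 113/38 224/76 240/89 237/87 224/84 231/91 206/151 242/248 242/248 242/248
119/39 119/37 120/37 126/40 132/42 130/41 237/83 239/85 239/89 223/83 231/90 223/204 242/248 242/247 242/248
135/43 133/43 134/43 135/43 135/43 131/43 237/90 239/85 242/88 226/82 236/89 235/246 242/248 242/248 242/248
134/41 133/43 132/44 126/42 125/42 127/42 80/29 82/34 85/39 82/42 163/154 240/247 242/248 242/248 242/248
135/43 136/44 133/42 127/41 124/41 124/42 123/44 100/38 86/37 87/40 206/208 242/248 242/248 242/248 242/248
```

```bash
cat >> look.py <<'E'
def topcover(f,z,win):
    im=cv2.imread(f"pics/{f}.png")[:,:,::-1].astype(int); cp=cpl(f); u0,u1,v0,v1=win
    m=np.zeros(im.shape[:2],np.uint8); m[v0:v1,u0:u1]=((im[...,0]>175)&(im[...,2]<125))[v0:v1,u0:u1]
    n,l,s,c=cv2.connectedComponentsWithStats(m); i=1+np.argmax(s[1:,4]); vv,uu=np.where(l==i)
    P=np.array([pt(cp,u,v,z)[:2]*1000 for u,v in zip(uu,vv)],np.float32)
    (c,wh,a)=cv2.minAreaRect(P); b=cv2.boxPoints((c,wh,a)); e=b[1]-b[0] if np.linalg.norm(b[1]-b[0])>np.linalg.norm(b[2]-b[1]) else b[2]-b[1]
    e=e*np.sign(e[0]); return np.round(c,1),np.round(wh,1),np.degrees(np.arctan2(e[1],e[0])).round(1),len(uu)
E
python3 - <<'E'
from look import *
print(topcover("t7",.06,(225,310,100,210)))
E
```

```text
(array([584.9, 118.3]), array([ 60.1, 159.5]), np.float32(-2.7), 1157)
```

The cover now lies on its side at about (0.585, 0.123), with its floor face at y≈0.150. Second tip in the same way.

```bash
python3 -m jog '[{"x":-0.04,"y":0,"z":0,"ax":0,"ay":0,"az":0},{"x":-0.064,"y":0,"z":0.03,"ax":0,"ay":0,"az":0},{"x":-0.064,"y":0,"z":0.07,"ax":0,"ay":0,"az":0},{"x":-0.064,"y":0,"z":0.11,"ax":0,"ay":0,"az":0},{"x":-0.064,"y":0,"z":0.14,"ax":0,"ay":0,"az":0},{"x":-0.064,"y":0,"z":0.153,"ax":0,"ay":0,"az":0},{"x":-0.064,"y":0,"z":0.153,"ax":0,"ay":0,"az":0},{"x":-0.070,"y":0,"z":0.153,"ax":0,"ay":0,"az":0},{"x":-0.075,"y":0,"z":0.153,"ax":0,"ay":0,"az":0},{"x":-0.078,"y":0,"z":0.153,"ax":0,"ay":0,"az":0}]'
python3 -m jog '[{"x":-0.003,"y":0,"z":0,"ax":0,"ay":0,"az":0}]'; python3 -m jog '[{"x":-0.003,"y":0,"z":0,"ax":0,"ay":0,"az":0}]';  python3 -m jog '[{"x":-0.003,"y":0,"z":0,"ax":0,"ay":0,"az":0}]'
```

```text
t: 14.95
eef_pos: [0.5846, 0.1657, 0.0273]
tool_rot: [0.001, 0.726, 0.688, 0.001]
contact_force: [0.6, 0.3, -0.2]
gripper_width: -0.001
grasp_force: 0.0
t: 15.05
eef_pos: [0.584, 0.1633, 0.0268]
tool_rot: [0.0, 0.725, 0.688, 0.001]
contact_force: [-0.1, -0.6, -0.1]
gripper_width: 0.002
grasp_force: 0.0
t: 15.15
eef_pos: [0.5835, 0.1605, 0.0263]
tool_rot: [0.0, 0.725, 0.688, 0.001]
contact_force: [0.8, -0.2, 1.3]
gripper_width: 0.006
grasp_force: 0.0
t: 15.25
eef_pos: [0.5833, 0.1584, 0.0262]
tool_rot: [-0.0, 0.725, 0.689, 0.001]
contact_force: [-2.4, 6.2, 6.1]
gripper_width: -0.002
grasp_force: 3.0
```

Contact at y=0.158, as predicted. Now the arc.

```bash
python3 -m jog '[{"x":-0.005,"y":0,"z":-0.003,"ax":0,"ay":0,"az":0},{"x":-0.010,"y":0,"z":-0.007,"ax":0,"ay":0,"az":0},{"x":-0.0155,"y":0,"z":-0.011,"ax":0,"ay":0,"az":0},{"x":-0.021,"y":0,"z":-0.0145,"ax":0,"ay":0,"az":0},{"x":-0.027,"y":0,"z":-0.0175,"ax":0,"ay":0,"az":0},{"x":-0.033,"y":0,"z":-0.020,"ax":0,"ay":0,"az":0},{"x":-0.039,"y":0,"z":-0.022,"ax":0,"ay":0,"az":0},{"x":-0.046,"y":0,"z":-0.0235,"ax":0,"ay":0,"az":0},{"x":-0.053,"y":0,"z":-0.024,"ax":0,"ay":0,"az":0},{"x":-0.060,"y":0,"z":-0.024,"ax":0,"ay":0,"az":0},{"x":-0.067,"y":0,"z":-0.023,"ax":0,"ay":0,"az":0},{"x":-0.072,"y":0,"z":-0.023,"ax":0,"ay":0,"az":0}]'
python3 -m jog '[{"x":0,"y":0,"z":-0.04,"ax":0,"ay":0,"az":0},{"x":0,"y":0,"z":-0.08,"ax":0,"ay":0,"az":0},{"x":0.04,"y":0,"z":-0.12,"ax":0,"ay":0,"az":0},{"x":0.08,"y":0,"z":-0.13,"ax":0,"ay":0,"az":0},{"x":0.12,"y":0,"z":-0.13,"ax":0,"ay":0,"az":0},{"x":0.12,"y":0,"z":-0.13,"ax":0,"ay":0,"az":0},{"x":0.12,"y":0,"z":-0.13,"ax":0,"ay":0,"az":0}]' 1
python3 - <<'E'
from look import *
snap("wrist","w8"); snap("top","t8"); o=get_obs(); print(o["eef_pos"])
print(topcover("t8",.054,(235,345,100,230)))
b=cv2.imread("pics/t8.png")
for r in b[115:200:8,264:330:4,::-1]: print(" ".join("%d/%d"%(p[0],p[2]) for p in r.tolist()))
E
```

```text
t: 16.45
eef_pos: [0.5789, 0.0847, 0.0483]
tool_rot: [-0.0, 0.725, 0.688, -0.0]
contact_force: [-0.4, -0.9, 0.6]
gripper_width: -0.001
grasp_force: 0.0
t: 17.15
eef_pos: [0.5849, 0.2066, 0.1782]
tool_rot: [-0.0, 0.724, 0.689, -0.0]
contact_force: [0.6, -0.8, 0.5]
gripper_width: 0.999
grasp_force: 0.0
[0.5853976  0.20381447 0.17830266]
(array([580.9,  61.5]), array([ 59.1, 158.9]), np.float32(-2.9), 1139)
134/48 138/50 140/55 141/58 141/61 141/64 141/68 142/72 146/76 147/78 146/78 145/77 143/74 103/65 87/56 81/49 77/42
140/49 138/51 140/53 139/58 138/56 141/61 140/59 140/63 142/67 142/70 142/73 143/74 141/71 142/68 98/57 95/54 95/48
132/45 129/48 133/52 138/56 165/115 242/254 240/91 223/93 223/98 237/124 242/131 241/248 241/247 242/247 242/248 243/248 243/248
139/48 140/52 139/53 138/59 188/155 242/245 241/101 225/96 223/100 238/107 245/111 244/252 242/247 242/248 243/248 243/248 243/248
129/44 132/50 135/53 139/56 212/201 238/193 241/101 227/99 226/102 238/109 247/111 244/250 242/247 243/248 243/248 243/248 243/249
137/46 138/49 139/54 140/57 236/248 233/132 242/101 229/100 231/104 240/110 232/103 243/249 242/248 242/248 243/248 243/248 243/249
122/43 129/46 136/52 137/55 238/249 236/96 237/99 228/99 237/107 240/112 195/101 243/248 243/248 243/248 243/248 243/248 243/249
125/44 121/44 122/47 130/54 241/253 239/90 233/96 230/100 238/106 241/112 161/124 243/248 243/248 243/248 243/248 243/249 243/249
134/44 133/46 136/50 140/54 245/255 240/92 237/97 235/101 239/107 242/111 223/241 243/248 243/248 243/248 243/249 243/248 243/249
124/42 125/44 128/48 127/49 250/255 126/111 97/79 89/72 96/73 104/74 237/247 243/248 243/248 243/248 243/249 243/249 244/249
136/44 138/48 138/50 139/49 247/255 245/250 245/251 244/251 245/251 242/248 243/248 243/248 243/248 243/249 243/248 243/249 244/249
```

The cover now shows a solid 60×160 top at (0.581, 0.062), 57 mm further on, so it is turned over; the grip width will confirm this. Next: turn the tool and hover above it.

Run:
```python
from look import *
o=get_obs(); print(plan(o,[.581,.062,.13],Rt(-2.9)))
```

```text
{'x': np.float64(-0.1418), 'y': np.float64(0.0033), 'z': np.float64(0.0485), 'ax': np.float64(0.0005), 'ay': np.float64(0.0014), 'az': np.float64(1.5677)}
```

```bash
python3 -m jog '[{"x":-0.142,"y":0.003,"z":0.048,"ax":0,"ay":0,"az":1.568},{"x":-0.142,"y":0.003,"z":0.048,"ax":0,"ay":0,"az":1.568},{"x":-0.142,"y":0.003,"z":0.048,"ax":0,"ay":0,"az":1.568},{"x":-0.142,"y":0.003,"z":0.048,"ax":0,"ay":0,"az":1.568},{"x":-0.142,"y":0.003,"z":0.048,"ax":0,"ay":0,"az":1.568},{"x":-0.142,"y":0.003,"z":0.048,"ax":0,"ay":0,"az":1.568},{"x":-0.142,"y":0.003,"z":0.048,"ax":0,"ay":0,"az":1.568},{"x":-0.142,"y":0.003,"z":0.048,"ax":0,"ay":0,"az":1.568},{"x":-0.142,"y":0.003,"z":0.048,"ax":0,"ay":0,"az":1.568},{"x":-0.142,"y":0.003,"z":0.048,"ax":0,"ay":0,"az":1.568},{"x":-0.142,"y":0.003,"z":0.048,"ax":0,"ay":0,"az":1.568},{"x":-0.142,"y":0.003,"z":0.048,"ax":0,"ay":0,"az":1.568}]' 1
python3 - <<'E'
from look import *
cp,im=snap("wrist","w9"); o=get_obs(); print(o["eef_pos"],o["q"].round(2),plan(o,[.581,.062,-.003],Rt(-2.9)))
C=np.array([.581,.062,.054]); ex=np.array([.9986,-.051,0]); ey=np.array([.051,.9986,0])
print([np.round(proj(cp,C+a*.08*ex+b*.03*ey)).tolist() for a,b in((1,1),(1,-1),(-1,-1),(-1,1))])
g=im[:,:,::-1].astype(int); m=(g[...,0]>150)&(g[...,2]<150)&(g[...,0]-g[...,2]>70)
for r in range(100,400,20):
    c=np.where(m[r])[0]; print(r,(c.min(),c.max(),len(c)) if len(c) else None)
E
```

```text
t: 18.45
eef_pos: [0.5807, 0.0619, 0.1306]
tool_rot: [0.0, 1.0, -0.026, -0.0]
contact_force: [-0.5, -0.8, -0.8]
gripper_width: 1.001
grasp_force: 0.0
[0.58081226 0.06206718 0.13061195] [-0.82  0.54  0.82  1.89 -0.49  0.93 -1.38] {'x': np.float64(0.0002), 'y': np.float64(-0.0), 'z': np.float64(0.1336), 'ax': np.float64(0.0007), 'ay': np.float64(0.0003), 'az': np.float64(0.0008)}
[[272.0, 84.0], [361.0, 84.0], [354.0, 294.0], [279.0, 294.0]]
100 (np.int64(271), np.int64(620), 126)
120 (np.int64(272), np.int64(621), 124)
140 (np.int64(273), np.int64(622), 122)
160 (np.int64(274), np.int64(620), 117)
180 (np.int64(275), np.int64(623), 117)
200 (np.int64(275), np.int64(623), 115)
220 (np.int64(276), np.int64(626), 115)
240 (np.int64(277), np.int64(639), 126)
260 (np.int64(594), np.int64(630), 37)
280 None
300 None
320 None
340 None
360 None
380 None
```

The wrist view agrees with the prediction within 1 px. Descending.

```bash
python3 -m jog '[{"x":0,"y":0,"z":0.04,"ax":0,"ay":0,"az":0},{"x":0,"y":0,"z":0.075,"ax":0,"ay":0,"az":0},{"x":0,"y":0,"z":0.1,"ax":0,"ay":0,"az":0},{"x":0,"y":0,"z":0.118,"ax":0,"ay":0,"az":0},{"x":0,"y":0,"z":0.128,"ax":0,"ay":0,"az":0},{"x":0,"y":0,"z":0.1335,"ax":0,"ay":0,"az":0},{"x":0,"y":0,"z":0.1335,"ax":0,"ay":0,"az":0}]'
python3 -m jog '[{"x":0,"y":0,"z":0,"ax":0,"ay":0,"az":0},{"x":0,"y":0,"z":0,"ax":0,"ay":0,"az":0},{"x":0,"y":0,"z":0,"ax":0,"ay":0,"az":0},{"x":0,"y":0,"z":0,"ax":0,"ay":0,"az":0},{"x":0,"y":0,"z":0,"ax":0,"ay":0,"az":0},{"x":0,"y":0,"z":0,"ax":0,"ay":0,"az":0}]' 0 30
```

```text
t: 19.2
eef_pos: [0.5812, 0.0632, -0.0028]
tool_rot: [0.0, 1.0, -0.025, -0.0]
contact_force: [-0.6, 0.4, 0.6]
gripper_width: 1.0
grasp_force: 0.0
t: 19.8
eef_pos: [0.5819, 0.0639, -0.0017]
tool_rot: [-0.0, 1.0, -0.024, 0.001]
contact_force: [-2.2, 1.1, 6.1]
gripper_width: 0.698
grasp_force: 33.7
```

Grip width 59 mm = the cover's width, so it is confirmed open side down. Lift, and refine the board pose meanwhile.

```bash
python3 -m jog '[{"x":0,"y":0,"z":-0.01,"ax":0,"ay":0,"az":0},{"x":0,"y":0,"z":-0.03,"ax":0,"ay":0,"az":0},{"x":0,"y":0,"z":-0.06,"ax":0,"ay":0,"az":0},{"x":0,"y":0,"z":-0.09,"ax":0,"ay":0,"az":0},{"x":0,"y":0,"z":-0.12,"ax":0,"ay":0,"az":0},{"x":0,"y":0,"z":-0.12,"ax":0,"ay":0,"az":0}]'
python3 - <<'E'
from look import *
im=cv2.imread("pics/top0.png")[:,:,::-1].astype(int); cp=camera_params("top")
m=np.zeros((400,640),np.uint8); m[100:210,355:430]=((im[...,0]>185)&(im[...,2]<140))[100:210,355:430]
n,l,s,c=cv2.connectedComponentsWithStats(m); i=1+np.argmax(s[1:,4]); vv,uu=np.where(l==i)
P=np.array([pt(cp,u,v,.008)[:2]*1000 for u,v in zip(uu,vv)],np.float32); print("tray",cv2.minAreaRect(P))
o=get_obs(); print(o["eef_pos"],o["gripper_width"],o["grasp_force"])
print(plan(o,[.6006,-.2242,.118],Rt(13)))
E
```

```text
t: 20.4
eef_pos: [0.5836, 0.0634, 0.1214]
tool_rot: [-0.001, 1.0, -0.025, 0.003]
contact_force: [0.4, 0.1, -1.8]
gripper_width: 0.698
grasp_force: 33.1
tray ((599.7112426757812, -224.1912841796875), (199.24755859375, 111.17970275878906), 12.85171890258789)
[0.58362635 0.06341164 0.12137931] 0.6975042048153727 33.13168331980705
{'x': np.float64(0.0312), 'y': np.float64(0.2864), 'z': np.float64(0.003), 'ax': np.float64(-0.001), 'ay': np.float64(-0.0066), 'az': np.float64(-0.2766)}
```

```bash
python3 -m jog '[{"x":0.005,"y":0.03,"z":0.003,"ax":0,"ay":0,"az":-0.03},{"x":0.01,"y":0.07,"z":0.003,"ax":0,"ay":0,"az":-0.07},{"x":0.013,"y":0.11,"z":0.003,"ax":0,"ay":0,"az":-0.11},{"x":0.017,"y":0.15,"z":0.003,"ax":0,"ay":0,"az":-0.15},{"x":0.021,"y":0.19,"z":0.003,"ax":0,"ay":-0.003,"az":-0.19},{"x":0.025,"y":0.23,"z":0.003,"ax":0,"ay":-0.006,"az":-0.23},{"x":0.028,"y":0.26,"z":0.003,"ax":0,"ay":-0.006,"az":-0.26},{"x":0.031,"y":0.28,"z":0.003,"ax":0,"ay":-0.006,"az":-0.277},{"x":0.031,"y":0.2865,"z":0.003,"ax":0,"ay":-0.006,"az":-0.277},{"x":0.031,"y":0.2865,"z":0.003,"ax":0,"ay":-0.006,"az":-0.277},{"x":0.031,"y":0.2865,"z":0.003,"ax":0,"ay":-0.006,"az":-0.277}]'
python3 - <<'E'
from look import *
cp,im=snap("wrist","w10"); o=get_obs(); print(o["eef_pos"].round(4),o["gripper_width"],plan(o,[.600,-.224,.006],Rt(13)))
def cor(C,yaw,hx,hy,z):
    a=np.radians(yaw); ex=np.array([np.cos(a),np.sin(a)]); ey=np.array([-ex[1],ex[0]])
    return np.int32([proj(cp,np.r_[np.array(C)+i*hx*ex+j*hy*ey,z]) for i,j in((1,1),(1,-1),(-1,-1),(-1,1))])
print(cor([.600,-.224],13,.1,.055,.008).tolist())
v=im.copy(); cv2.polylines(v,[cor([.600,-.224],13,.1,.055,.008)],True,(0,255,0),1)
e=o["eef_pos"]; cv2.polylines(v,[cor(e[:2],13,.08,.03,e[2]+.055)],True,(255,0,0),1); cv2.imwrite("pics/v10.png",v)
E
```

```text
t: 21.5
eef_pos: [0.5979, -0.2222, 0.1136]
tool_rot: [-0.001, 0.993, 0.114, -0.003]
contact_force: [-0.4, 0.2, -0.8]
gripper_width: 0.694
grasp_force: 33.1
[ 0.5981 -0.2218  0.1137] 0.6941186619616431 {'x': np.float64(0.002), 'y': np.float64(0.0028), 'z': np.float64(0.1077), 'ax': np.float64(-0.0023), 'ay': np.float64(0.0063), 'az': np.float64(0.0029)}
[[247, 54], [395, 54], [381, 294], [258, 294]]
```

View pics/v10.png

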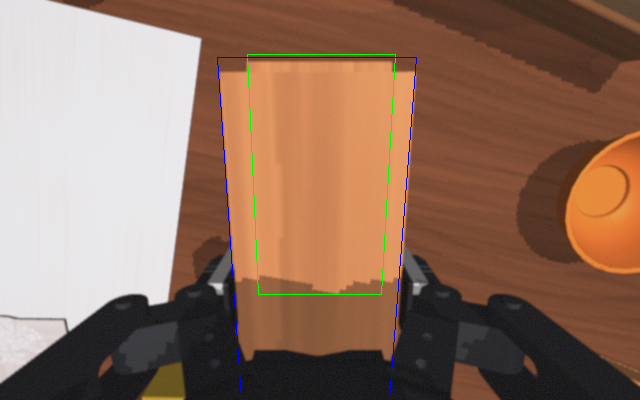

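The view shows the cover held squarely over the board: sides at columns 219 and 414 at row 70 (centre 316.5, as predicted), far edge at row ~70 against 57 predicted, so the cover sits ~4 mm back along its axis. I'll aim slightly further in tool x.

Run:
```python
from look import *
cp=camera_params("top"); print([pt(cp,225+(u-1.5)/4,95+(v-1.5)/4,.042).round(4).tolist() for u,v in((679,240.5),(662,153.5),(695.5,327.5))])
o=get_obs(); print(o["eef_pos"],plan(o,[.602,-.2235,.055],Rt(13)))
```

```text
[[0.5968, -0.2233, 0.042], [0.66, -0.2112, 0.042], [0.5342, -0.2349, 0.042]]
[ 0.59813127 -0.2218118   0.1136948 ] {'x': np.float64(0.0038), 'y': np.float64(0.0027), 'z': np.float64(0.0587), 'ax': np.float64(-0.0023), 'ay': np.float64(0.0063), 'az': np.float64(0.0029)}
```

```bash
python3 -m jog '[{"x":0.003,"y":0.002,"z":0.02,"ax":-0.002,"ay":0.006,"az":0.003},{"x":0.003,"y":0.0025,"z":0.04,"ax":-0.002,"ay":0.006,"az":0.003},{"x":0.003,"y":0.0025,"z":0.054,"ax":-0.002,"ay":0.006,"az":0.003},{"x":0.003,"y":0.0025,"z":0.058,"ax":-0.002,"ay":0.006,"az":0.003},{"x":0.003,"y":0.0025,"z":0.058,"ax":-0.002,"ay":0.006,"az":0.003},{"x":0.003,"y":0.0025,"z":0.058,"ax":-0.002,"ay":0.006,"az":0.003}]'
python3 - <<'E'
from look import *
o=get_obs(); print(o["eef_pos"],plan(o,[.601,-.2237,.016],Rt(13)))
E
```

```text
t: 22.15
eef_pos: [0.6017, -0.2259, 0.0569]
tool_rot: [0.001, 0.994, 0.112, 0.001]
contact_force: [0.5, 0.4, -2.0]
gripper_width: 0.698
grasp_force: 33.1
[ 0.60166856 -0.22589624  0.05691873] {'x': np.float64(-0.0002), 'y': np.float64(-0.0024), 'z': np.float64(0.0409), 'ax': np.float64(0.0018), 'ay': np.float64(-0.001), 'az': np.float64(-0.0019)}
```

```bash
python3 -m jog '[{"x":0,"y":-0.002,"z":0.0,"ax":0,"ay":0,"az":0},{"x":0,"y":-0.002,"z":0.004,"ax":0,"ay":0,"az":0},{"x":0,"y":-0.002,"z":0.009,"ax":0,"ay":0,"az":0},{"x":0,"y":-0.002,"z":0.014,"ax":0,"ay":0,"az":0},{"x":0,"y":-0.002,"z":0.018,"ax":0,"ay":0,"az":0}]'
python3 -m jog '[{"x":0,"y":0,"z":0.004,"ax":0,"ay":0,"az":0},{"x":0,"y":0,"z":0.009,"ax":0,"ay":0,"az":0},{"x":0,"y":0,"z":0.014,"ax":0,"ay":0,"az":0},{"x":0,"y":0,"z":0.019,"ax":0,"ay":0,"az":0},{"x":0,"y":0,"z":0.022,"ax":0,"ay":0,"az":0},{"x":0,"y":0,"z":0.022,"ax":0,"ay":0,"az":0}]'
```

```text
t: 22.65
eef_pos: [0.6004, -0.2238, 0.0375]
tool_rot: [0.0, 0.994, 0.112, -0.0]
contact_force: [-0.5, -0.8, -2.5]
gripper_width: 0.699
grasp_force: 33.1
t: 23.25
eef_pos: [0.6004, -0.2238, 0.0156]
tool_rot: [0.0, 0.994, 0.112, -0.0]
contact_force: [-0.2, 0.4, -1.7]
gripper_width: 0.695
grasp_force: 33.1
```

No contact, and the cover is around the cigars. Down the last ~10 mm gently.

```bash
python3 -m jog '[{"x":0,"y":0,"z":0.003,"ax":0,"ay":0,"az":0},{"x":0,"y":0,"z":0.005,"ax":0,"ay":0,"az":0},{"x":0,"y":0,"z":0.007,"ax":0,"ay":0,"az":0},{"x":0,"y":0,"z":0.007,"ax":0,"ay":0,"az":0}]'
python3 -m jog '[{"x":0,"y":0,"z":0.001,"ax":0,"ay":0,"az":0}]';python3 -m jog '[{"x":0,"y":0,"z":0.001,"ax":0,"ay":0,"az":0}]'
```

```text
t: 23.65
eef_pos: [0.6005, -0.2238, 0.0089]
tool_rot: [0.0, 0.994, 0.112, -0.0]
contact_force: [0.0, 0.1, -1.6]
gripper_width: 0.694
grasp_force: 33.1
t: 23.75
eef_pos: [0.6008, -0.224, 0.0083]
tool_rot: [0.001, 0.994, 0.112, 0.0]
contact_force: [0.2, -0.6, -2.4]
gripper_width: 0.693
grasp_force: 33.1
t: 23.85
eef_pos: [0.6008, -0.224, 0.0072]
tool_rot: [0.001, 0.994, 0.112, 0.0]
contact_force: [0.5, -0.2, -1.4]
gripper_width: 0.693
grasp_force: 33.1
```

```bash
python3 -m jog '[{"x":0,"y":0,"z":0.001,"ax":0,"ay":0,"az":0}]';python3 -m jog '[{"x":0,"y":0,"z":0.001,"ax":0,"ay":0,"az":0}]';python3 -m jog '[{"x":0,"y":0,"z":0.001,"ax":0,"ay":0,"az":0}]'
```

```text
t: 23.95
eef_pos: [0.6007, -0.224, 0.0063]
tool_rot: [0.001, 0.994, 0.112, 0.0]
contact_force: [-4.2, 2.0, 9.7]
gripper_width: 0.696
grasp_force: 34.4
t: 24.05
eef_pos: [0.6008, -0.224, 0.0063]
tool_rot: [0.0, 0.994, 0.112, 0.0]
contact_force: [-5.1, 2.6, 16.2]
gripper_width: 0.7
grasp_force: 35.2
t: 24.15
eef_pos: [0.6008, -0.224, 0.0062]
tool_rot: [-0.0, 0.994, 0.112, 0.0]
contact_force: [-9.6, 4.4, 26.1]
gripper_width: 0.693
grasp_force: 36.4
```

Seated on the board at the predicted height. Release and retreat.

```bash
python3 -m jog '[{"x":0,"y":0,"z":-0.002,"ax":0,"ay":0,"az":0},{"x":0,"y":0,"z":-0.002,"ax":0,"ay":0,"az":0}]' && python3 -m jog '[{"x":0,"y":0,"z":0,"ax":0,"ay":0,"az":0},{"x":0,"y":0,"z":0,"ax":0,"ay":0,"az":0},{"x":0,"y":0,"z":0,"ax":0,"ay":0,"az":0},{"x":0,"y":0,"z":0,"ax":0,"ay":0,"az":0},{"x":0,"y":0,"z":-0.01,"ax":0,"ay":0,"az":0},{"x":0,"y":0,"z":-0.03,"ax":0,"ay":0,"az":0},{"x":0,"y":0,"z":-0.06,"ax":0,"ay":0,"az":0},{"x":0,"y":0,"z":-0.1,"ax":0,"ay":0,"az":0},{"x":0,"y":0,"z":-0.14,"ax":0,"ay":0,"az":0},{"x":0,"y":0,"z":-0.18,"ax":0,"ay":0,"az":0},{"x":0,"y":0,"z":-0.18,"ax":0,"ay":0,"az":0}]' 1
python3 - <<'E'
from look import *
cp,im=snap("wrist","w11"); snap("top","t11"); o=get_obs(); print(o["eef_pos"],o["contact_force"].round(1))
def P(u,v): return proj(cp,u)
def cor(C,yaw,hx,hy,z):
    a=np.radians(yaw); ex=np.array([np.cos(a),np.sin(a)]); ey=np.array([-ex[1],ex[0]])
    return np.int32([proj(cp,np.r_[np.array(C)+i*hx*ex+j*hy*ey,z]) for i,j in((1,1),(1,-1),(-1,-1),(-1,1))]).tolist()
print("pred cover top",cor([.599,-.224],13,.08,.03,.062)," tray",cor([.600,-.224],13,.1,.055,.008))
g=cv2.cvtColor(im,cv2.COLOR_BGR2GRAY)
for r in (130,170,210): 
    d=np.diff(g[r].astype(int)); print(r,[(c,d[c]) for c in range(200,440) if abs(d[c])>14])
d=np.diff(g[:,320].astype(int)); print([(c,d[c]) for c in range(0,300) if abs(d[c])>10])
E
```

```text
t: 24.35
eef_pos: [0.601, -0.2241, 0.0065]
tool_rot: [0.001, 0.994, 0.112, 0.0]
contact_force: [0.6, -0.4, -2.2]
gripper_width: 0.696
grasp_force: 33.1
t: 25.45
eef_pos: [0.6036, -0.226, 0.1929]
tool_rot: [0.003, 0.994, 0.112, 0.005]
contact_force: [0.5, -0.6, -0.3]
gripper_width: 1.001
grasp_force: 0.0
[ 0.60114965 -0.22395927  0.18766616] [-0.8  0.3 -0.6]
pred cover top [[277, 94], [348, 94], [345, 269], [282, 269]]  tray [[256, 74], [369, 74], [363, 262], [265, 263]]
130 [(210, np.int64(-26)), (211, np.int64(-59)), (212, np.int64(-40)), (257, np.int64(24)), (258, np.int64(21)), (273, np.int64(-21)), (274, np.int64(-19)), (278, np.int64(22)), (365, np.int64(-34)), (366, np.int64(-23))]
170 [(204, np.int64(-17)), (205, np.int64(-58)), (206, np.int64(-51)), (207, np.int64(-19)), (258, np.int64(16)), (259, np.int64(28)), (260, np.int64(17)), (275, np.int64(-19)), (279, np.int64(15)), (363, np.int64(-20)), (364, np.int64(-32)), (365, np.int64(-19))]
210 [(200, np.int64(-56)), (201, np.int64(-19)), (260, np.int64(19)), (261, np.int64(33)), (262, np.int64(20)), (277, np.int64(-19)), (281, np.int64(16)), (362, np.int64(-33)), (363, np.int64(-34))]
[(77, np.int64(11)), (78, np.int64(23)), (79, np.int64(21)), (80, np.int64(11)), (239, np.int64(-12)), (240, np.int64(-16)), (241, np.int64(-12)), (249, np.int64(19)), (250, np.int64(18)), (259, np.int64(-15)), (260, np.int64(-17)), (261, np.int64(-12))]
```

```bash
python3 -c "
from station import *
print(hand_in())"
```

```text
the job is handed in; nothing more can be done
None
```

The cover is turned open side down and, by my measurements, stands flat on the board over the cigars; the job was handed in at about 25.5 s of the 61 s, and the judge's result was not shown.

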